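# Hang the rinsed coffee press in its stand and push the plunger home

## Task

Hang the rinsed coffee press in the stand over the steel cup: slide it in sideways so that its wide flange sits on top of the slotted arm and the filter cap below it, pushed right home past the spring catches, and let go. Then push the plunger gently all the way down, so that the last drops go into the cup. The arm is only clamped finger-tight, so do not lean on it, and leave everything else standing where it is.

Things in the scene. Friction and masses are not known exactly. Their poses are not given: they have to be found in the camera images.
- press: Travel coffee press, upright and round, grey with black cap and plunger, 0.27 kg. Origin: centre of its underside, z up its axis, yaw meaningless. From below: ribbed filter cap 66 mm across, 0-18 mm high; neck 50 mm across, 18-26 mm; flange 84 mm across, 26-31 mm; barrel 56 mm across, 31-95 mm. Starts on the counter in one of three places that press, jar and bowl share by chance.
- press_grip (a point): On the press's axis, 83 mm above its origin and 12 mm below the barrel's rim: a good height to grip the barrel (56 mm across) from above, with the raised plunger between the fingers.
- plunger (a joint): How far the plunger stands out of the barrel, m: 0 is fully down, its top disc resting on the barrel's rim; starts 16 to 24 mm up. No spring: its seal rubs with about 8 N, so it stays where it is left, also when the press is lifted by the barrel.
- plunger_top (a point): Centre of the plunger's flat top, a disc 52 mm across and 8 mm thick, to push down on; it is 103 mm above the press's origin when fully down.
- stand: Coffee stand, fixed to the counter: wooden foot 175 x 130 x 12 mm, steel post 16 mm thick and 205 mm tall, and a slotted level steel arm (plate 4 mm thick, 100 mm wide) clamped to the post by a collar (32 mm across, 11 mm above the plate). Origin: on the counter below the slot's seat; +x points from the slot's mouth to the post, which is at x = +80 mm. The press goes in along +x.
- seat_axis (a point): Point on the stand's foot, 12 mm above the counter, straight below the seat; the hung press's axis passes through it. Axes as the stand. The slot's round end is centred on this axis; the slot is 53 mm wide. HEIGHT OF THE ARM: set anew each time and NOT reported; its top lies anywhere from 102 to 182 mm above the counter and must be seen or felt. Do not load it with more than 35 N.
- catch_l (a joint): Left spring catch (+y side of the stand's slot), m: 0 is closed, 1 to 3 mm while the neck is passing.
- catch_r (a joint): Right spring catch (-y side of the stand's slot), as the left one.
- mouth (a point): Point on the counter straight below the middle of the slot's mouth, between the tips of the two prongs, 69 mm in front of the seat (x = -69 mm of the stand). The slot's sides run straight and 53 mm apart to 48 mm in front of the seat, then flare; at the tips the gap is about 73 mm and each tip is 14 mm wide.
- catches (a point): Point on the counter below the middle between the two spring catches, 11.5 mm in front of the seat: small upright rollers, 8 mm across, in the slot's sides, leaving 46 mm between them. The press's 50 mm neck pushes them apart (about 5 N along the slot) and they close in front of it; home, the neck rests against the slot's round end with 1 to 2 mm of play.
- cup: Steel camping cup, 76 mm across and 52 mm high, with a wire handle, standing on the stand's foot below the slot (its rim is 64 mm above the counter). Origin: centre of its underside. Leave it there.
- bowl: White melamine bowl, 136 mm across, 52 mm high. Origin: centre of its underside. Leave alone.
- jar: Glass storage jar with a wooden lid, 74 mm across, 107 mm high. Origin: centre of its underside. Leave alone.
- butter_dish: Butter dish: wooden board 120 x 185 mm with a glass lid, 83 mm high with its knob. Origin: centre of its underside. Leave alone.
- mill: Turned wooden pepper mill, 52 mm across, 130 mm high. Origin: centre of its underside. Leave alone.
- spoon: Steel spoon with a wooden handle, 170 mm long, lying on the counter. Leave alone.
Things that resemble listed ones, but are neither listed nor needed, are in the scene too. Of the things that look like the press, the smaller one is meant. Leave any yellow look-alike of the stand alone.

How it is judged:
On the way, in this order (a step that is already met when the one before it is completed fails the run):
1. the neck of the press, slid in along the slot, pushes the spring catches open (value of joint any of catch_l, catch_r above 0.0008 m and contact force between press and stand above 1 N).
2. the press hangs by its flange in the slotted arm, past the catches, let go, with its plunger still up (horizontal distance between press and seat_axis below 0.004 m and height (world z) of press between 0.072 and 0.16 m and angle between press's own z axis and vertical below 0.04 rad and contact force between press and stand above 1.2 N and value of joint plunger above 0.01 m and contact force between the fingers and press below 0.1 N), for 0.2 s.
3. the plunger is pushed fully down with the press hanging in the stand (horizontal distance between press and seat_axis below 0.004 m and height (world z) of press between 0.072 and 0.16 m and angle between press's own z axis and vertical below 0.04 rad and contact force between press and stand above 1.2 N and value of joint plunger below 0.002 m), for 0.2 s.
At the end, for the whole second after the job is handed in: The press hangs at rest by its flange in the slot, upright within 0.04 rad, axis within 4 mm of the seat, cap below the plate (underside 72 to 160 mm above the counter), weight on the stand; plunger within 2 mm of fully down; cup upright below, within 30 mm of the seat axis (all of step 3 and linear speed of press below 0.02 m/s and angle between cup's own z axis and vertical below 0.1 rad and horizontal distance between cup and seat_axis below 0.03 m); the robot touches nothing.
It fails at once if more than 35 N between the press and the stand (the arm's clamp would give) (contact force between press and stand above 35 N).
It fails at once if the robot leans on the stand with more than 35 N (contact force between any of the fingers, the arm and stand above 35 N).
It fails at once if the cup, bowl, jar, butter dish, mill or spoon is moved by more than 30 mm (distance of any of cup, bowl, jar, butter_dish, mill, spoon from where it was at the start of the episode above 0.03 m).
It fails at once if the cup, jar or mill is tipped over (angle between any of cup, jar, mill's own z axis and vertical above 0.5 rad).
It also fails if it takes over 58 s, if anything falls off the work surface, if the arm or the gripper's body presses on something with over 40 N, if the wrist force passes 120 N, or if a joint passes its speed limit or range.

## Robot

A 7-joint arm with a two-finger parallel gripper is mounted at the origin on the work surface. World frame = base frame: x ahead of the robot, y to its left, z up, the work surface at z = 0. Lengths are in m, angles in rad, forces in N, time in s.
With the tool pointing down it reaches from about 0.425 to 0.925 m from the base axis. Payload 6.8 kg.
Tool frame: the origin (TCP) lies at the very end of the fingers, on their centre line; the grasp point (between the pads) lies 19 mm behind it; z points along the fingers, x is the direction in which the jaws open and shut, and the axes are right-handed (so a half turn about z gives the same grasp; the last joint's range is limited). The gripper opens to 88 mm and grips with 3 to 60 N. Pads are 20 mm wide; open, the fingers measure 115 mm over their backs; the gripper's body (75 mm by 178 mm) begins 61 mm behind the grasp point.
Start: joints at [1.144, 0.477, 0.022, 1.555, -0.011, 1.109, -0.083], TCP at [0.212, -0.641, 0.223] pointing down, gripper open.
Joint ranges: [-2.96, 2.96], [-0.34, 2.1], [-1.41, 1.46], [0.24, 2.44], [-1.37, 4.51], [0.17, 1.92], [-2.96, 2.96]. Speed limits (rad/s): [2.39, 2.39, 3.14, 3.14, 3.14, 3.14, 3.14].

## Interface

Orientations are given as [roll, pitch, yaw] about the fixed x, y, z axes, in that order (R = Rz(yaw) Ry(pitch) Rx(roll)).
In Python, from workcell import telemetry, get_image, calibration, job_done gives the robot as it stands. The module is installed in compiled form; this text tells all that it offers.
- The arm moves only by the tool drive_tool, never from a script. Its argument "targets" is a list of rows, each a list of 2 entries, a list of its own where there are three numbers: the shift along the tool's x, y, z in m, then the turn, a rotation vector about the tool's x, y, z in degrees. A call has 1 to 12 rows; each row shifts and turns the commanded pose from where the row before left it, along the tool's axes as they then stand; what a row does not reach is not made up. A row lasts 1/8 s, in which the tool goes at most 62.5 mm and 10.7 degrees, less where a joint would pass 70% of its speed; a pose out of reach is approached as far as the arm can. A call is refused whole if a number of a shift passes 0.0625 or a number of a turn 10.7, either way. A call with a gripper value outside its range is refused whole. "fingers" is the finger opening in m, from 0 to 0.0878, set as the call begins (left out, the last holds). The fingers move at their own pace and stop on an object; "force" is the grip in N (left out, the last holds). Time passes only in rows, so rows that do not move let the fingers close. It gives the time, the measured TCP pose, the force and the opening at its end, in the units of the state.
- telemetry.get_obs(): the state, without advancing time (a new reading comes with each control period).
- get_image(name): name is "scene" or "side" or "wrist"; returns the picture (384x512x3 uint8, red, green, blue); there is no depth.
- calibration(name): a dict with "fx", "fy", "cx", "cy" (pixels), "extrinsics" (4x4, takes a point from camera to world coordinates). Camera axes: x right, y up, looking along -z (the intrinsics and any distortion apply to the point x, -y, -z); pixel columns grow to the right and rows downward; lengths in m; the calibration is good to about 2 mm. A picture is of the moment at which its call begins: read the wrist's pose just before it. calibration takes no time and is no camera call; for the wrist camera it gives the pose at the moment of the call.
- job_done(): hands the job in, once; it reports no verdict.
The state is a dict: "time": time; "joint_pos": joint angles; "joint_vel": joint speeds; "joint_torque": joint torques, N m; "position": TCP position; "tool_rot": TCP orientation; "force": force on the tool from outside, world axes, zero at the start; "torque": the same for the moment, N m; "finger_gap": opening from 0.0 (shut) to 1.0 (fully open).
Only numpy, scipy, OpenCV 4.12 (cv2) and the standard library are available. Lean on these libraries where they do the work, as an engineer would, in place of code of your own. Each camera call takes 0.05 s, during which the arm holds its last target. There are 200 camera calls.

## Working session

There is one attempt and no reset: what is moved stays moved. The work goes in short steps, Python scripts to look and compute and a tool call to move; the robot and the scene stay as the last step left them, time stands still between calls to the robot, and variables do not carry over. Pictures are saved under pics/ and viewed, about 8 in all and at most 12, crops included, and the job is handed in when it is done.

Besides the shell and the picture viewer there is one more tool, called after "Call:" in YAML: its name, and indented under it one key for each argument. drive_tool: Moves the arm, as the interface text tells. Its arguments: {"type":"object","properties":{"targets":{"type":"array","items":{"type":"array"}},"fingers":{"type":"number"},"force":{"type":"number"}},"required":["targets"]}

```bash
mkdir -p pics; cat > h.py <<'E'
import numpy as np, cv2
from workcell import telemetry, get_image, calibration, job_done
def snap(n,f):
    c=calibration(n); im=get_image(n); cv2.imwrite(f'pics/{f}.png',im[:,:,::-1]); return c,im
def ray(c,u,v):
    d=np.array([(u-c['cx'])/c['fx'],-(v-c['cy'])/c['fy'],-1.0]); E=np.array(c['extrinsics']); return E[:3,3],E[:3,:3]@d
def at_z(c,u,v,z):
    o,d=ray(c,u,v); return o+d*(z-o[2])/d[2]
def proj(c,p):
    E=np.array(c['extrinsics']); q=E[:3,:3].T@(np.array(p)-E[:3,3]); return c['cx']+c['fx']*q[0]/-q[2], c['cy']-c['fy']*q[1]/-q[2]
E
python3 - <<'E'
from h import *
o=telemetry.get_obs(); print(o['time'],o['position'],o['tool_rot'],o['finger_gap'])
ims=[]
for n in('scene','side','wrist'):
    c,im=snap(n,n+'0'); ims.append(im); print(n,{k:(np.round(v,3).tolist()) for k,v in c.items()})
E
```

```text
0.0 [ 0.2113743  -0.64042419  0.2217056 ] [ 3.14147668e+00  1.77545690e-03 -1.25195997e+00] 1.0016134477480931
scene {'fx': 357.998, 'fy': 357.998, 'cx': 257.942, 'cy': 196.062, 'extrinsics': [[0.88, -0.295, 0.373, 0.906], [0.475, 0.51, -0.717, -0.587], [0.021, 0.808, 0.589, 0.632], [0.0, 0.0, 0.0, 1.0]]}
side {'fx': 401.103, 'fy': 401.103, 'cx': 258.127, 'cy': 192.491, 'extrinsics': [[-0.813, 0.315, -0.49, -0.019], [-0.582, -0.422, 0.695, 0.862], [0.013, 0.85, 0.526, 0.708], [0.0, 0.0, 0.0, 1.0]]}
wrist {'fx': 274.812, 'fy': 274.812, 'cx': 256.78, 'cy': 195.606, 'extrinsics': [[0.314, 0.919, 0.237, 0.277], [-0.949, 0.305, 0.076, -0.62], [-0.002, -0.249, 0.968, 0.382], [0.0, 0.0, 0.0, 1.0]]}
```

View pics/scene0.png

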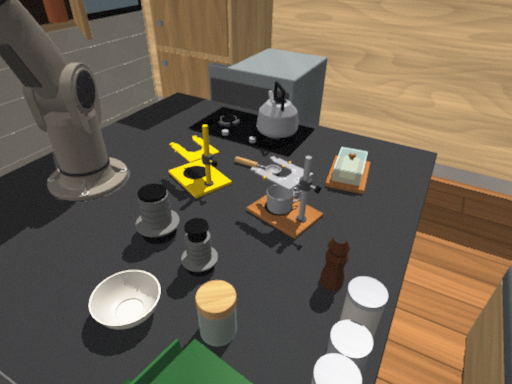

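View pics/side0.png

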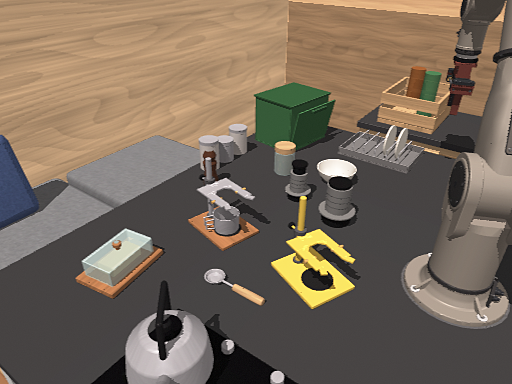

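Scene picture: press candidates at (198,247), the smaller, and (155,212), the larger. The steel stand is at (285,195) and the yellow look-alike at (200,165). The side picture shows the small press at (298,180), the large one at (338,200) and the stand at (222,210). I choose the smaller press and check it in a crop.

```bash
python3 - <<'E'
import cv2,numpy as np
s=cv2.imread('pics/scene0.png');d=cv2.imread('pics/side0.png')
def cr(i,u,v,w,h,k): return cv2.resize(i[v:v+h,u:u+w],None,fx=k,fy=k,interpolation=cv2.INTER_CUBIC)
a=cr(s,235,140,100,100,4); b=cr(d,175,165,100,100,4)
c=cr(s,125,170,133,66,3)
c=cr(s,130,175,100,100,3);e=cr(d,270,145,100,100,3)
top=np.hstack([a,b]); bot=np.hstack([cv2.resize(c,(200,200)),cv2.resize(e,(200,200)),np.zeros((200,400,3),np.uint8)])
cv2.imwrite('pics/crop1.png',np.vstack([top,bot]))
E
```

```text
(no output)
```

View pics/crop1.png

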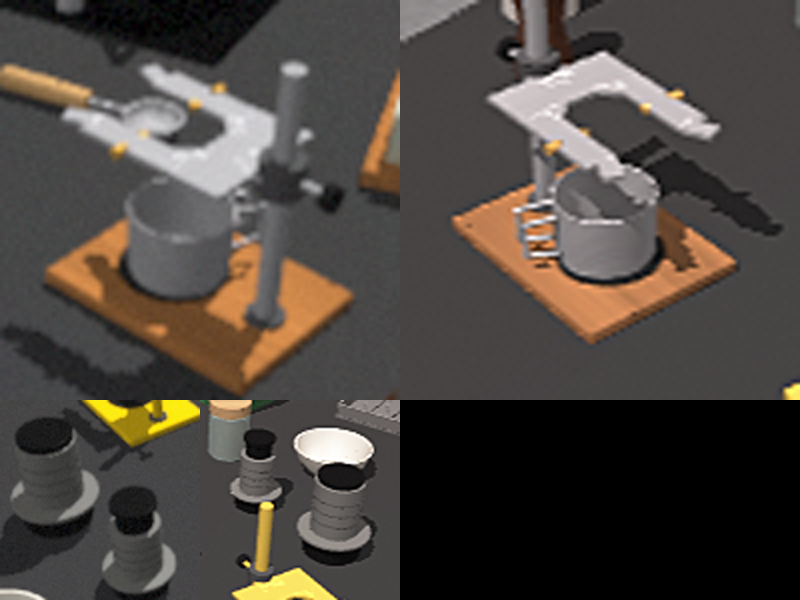

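The crop confirms it: the small press has its plunger disc at scene (196,224) and its flange at (199,256). The steel stand's prong tips are at scene (252,169) and (272,158), and at side (228,211) and (254,197). Next I triangulate.

```bash
python3 - <<'E'
from h import *
S=calibration('scene');D=calibration('side')
def tri(a,b):
    o1,d1=ray(S,*a);o2,d2=ray(D,*b);t=np.linalg.lstsq(np.c_[d1,-d2],o2-o1,rcond=None)[0]
    p,q=o1+t[0]*d1,o2+t[1]*d2; return np.round((p+q)/2,4),round(np.linalg.norm(p-q),4)
print('press flange',at_z(S,199.5,256.5,.029),at_z(D,299.0,145+ (488-400)/2,.029), 'ptop',tri((196,224),(300,164)))
for n,a in {'L':(246.3,208.8),'R':(323,213.8),'B':(295.5,236.3),'post':(300.8,218.8)}.items(): print('S',n,at_z(S,*a,.012).round(4))
for n,a in {'L':(188.8,220),'B':(222.5,248.8),'R':(259.2,231.2)}.items(): print('D',n,at_z(D,*a,.012).round(4))
print('posttop z.205',at_z(S,308.5,157,.205))
for a in((252.5,168.8),(272.5,158)):
  for b in((228,211),(253.8,197.5)): print('tip',a,b,*tri(a,b))
print('near rear corner',[(b,tri((288.8,188),b)) for b in((197.5,189.5),(225.5,179.3))])
print('cup rim centre', at_z(S,280.5,189,.064),at_z(D,227,210.5,.064))
# other objects rough
for n,p,z in(('jar',(217,290),.107),('bowl',(126,292),.052),('mill',(337,243),.13),('big',(153,192),.15)): print(n,at_z(S,*p,z).round(3))
E
```

```text
press flange [ 0.51959054 -0.12844516  0.029     ] [ 0.51810732 -0.13305045  0.029     ] ptop (array([ 0.5172, -0.1256,  0.1245]), np.float64(0.0003))
S L [0.5138 0.099  0.012 ]
S R [0.7093 0.1854 0.012 ]
S B [0.6795 0.063  0.012 ]
S post [0.6641 0.1346 0.012 ]
D L [0.7027 0.1907 0.012 ]
D B [0.5379 0.233  0.012 ]
D R [0.5038 0.111  0.012 ]
posttop z.205 [0.66506815 0.13432953 0.205     ]
tip (252.5, 168.8) (228, 211) [0.5205 0.1806 0.1077] 0.0592
tip (252.5, 168.8) (253.8, 197.5) [0.5152 0.1258 0.1294] 0.0035
tip (272.5, 158) (228, 211) [0.5334 0.2115 0.125 ] 0.0015
tip (272.5, 158) (253.8, 197.5) [0.5276 0.156  0.1466] 0.0598
near rear corner [((197.5, 189.5), (array([0.648 , 0.1543, 0.1085]), np.float64(0.0686))), ((225.5, 179.3), (array([0.6374, 0.0943, 0.1289]), np.float64(0.0)))]
cup rim centre [0.58473825 0.16602321 0.064     ] [0.59428697 0.14290757 0.064     ]
jar [ 0.647 -0.241  0.107]
bowl [ 0.465 -0.297  0.052]
mill [ 0.804 -0.037  0.13 ]
big [ 0.384 -0.106  0.15 ]
```

Call:
drive_tool:
  targets:
    - [[0, 0, 0], [0, 0, 10.6]]
    - [[0, 0, 0], [0, 0, 10.6]]
    - [[0, 0, 0], [0, 0, 10.6]]
    - [[-0.057, -0.0177, 0], [0, 0, 0]]
    - [[-0.057, -0.0177, 0], [0, 0, 0]]
    - [[-0.057, -0.0177, 0], [0, 0, 0]]
    - [[-0.057, -0.0177, 0], [0, 0, 0]]
    - [[-0.057, -0.0177, 0], [0, 0, 0]]
    - [[-0.057, -0.0177, 0], [0, 0, 0]]
    - [[-0.057, -0.0177, 0], [0, 0, 0]]
    - [[-0.057, -0.0177, 0], [0, 0, 0]]
    - [[-0.057, -0.0177, 0], [0, 0, 0]]

```text
time: 1.65
position: [0.4871, -0.1778, 0.2227]
tool_rot: [-3.141, -0.0, -1.807]
force: [0.7, -0.2, 0.1]
finger_gap: 0.999
```

```bash
python3 - <<'E'
from h import *
c,im=snap('wrist','w1'); np.save('w1.npy',c)
E
```

Call:
drive_tool:
  targets:
    - [[-0.0514, 0.0025, 0], [0, 0, 0]]
    - [[-0.0514, 0.0025, 0], [0, 0, 0]]
    - [[-0.0514, 0.0025, 0], [0, 0, 0]]
    - [[-0.0514, 0.0025, 0], [0, 0, 0]]
    - [[-0.0514, 0.0025, 0], [0, 0, 0]]
    - [[-0.0514, 0.0025, 0], [0, 0, 0]]
    - [[0, 0, 0], [0, 0, 0]]
    - [[0, 0, 0], [0, 0, 0]]
  fingers: 0

```text
time: 2.7
position: [0.5439, 0.1229, 0.2222]
tool_rot: [3.141, -0.001, -1.807]
force: [0.1, -0.3, -0.3]
finger_gap: 0.128
```

```bash
python3 - <<'E'
from h import *
c,im=snap('wrist','w2'); np.save('w2.npy',c)
a=cv2.imread('pics/w1.png'); b=cv2.imread('pics/w2.png')
cv2.imwrite('pics/w12.png',np.hstack([cv2.resize(a,(200,150)),cv2.resize(b,(600,450))[:150]]) if 0 else np.vstack([cv2.resize(a,(400,300),interpolation=3),cv2.resize(b,(400,300),interpolation=3)]))
E
```

```text
(no output)
```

View pics/w12.png

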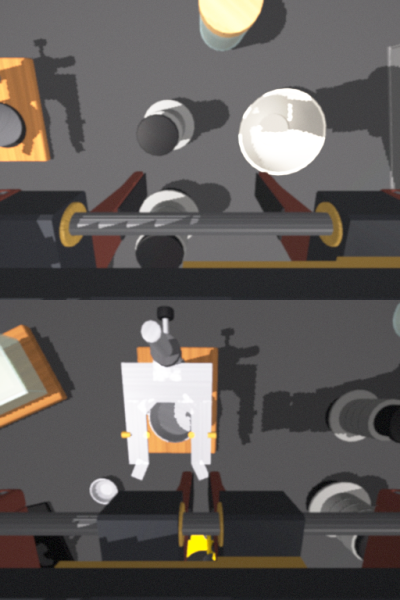

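Upper (w1): a press disc at (157,134) with the bowl and jar beyond it, and the other press half hidden at (160,250). Lower (w2): the plate's rear corners are at (123,362) and (212,363), and its tips are at (138,478) and (203,478).

```bash
python3 - <<'E'
from h import *
c1=np.load('w1.npy',allow_pickle=True).item();c2=np.load('w2.npy',allow_pickle=True).item()
print('pred small in w1/1.28',np.array(proj(c1,(.518,-.127,.1245)))/1.28)
print('ptop',at_z(c1,201,171.5,.1245))
k=1.28
P={'rl':(123,362),'rr':(212,363),'tl':(138,478),'tr':(203,478),'il':(147,440),'ir':(191,440)}
th=np.radians(-13.6);R=np.array([[np.cos(th),np.sin(th)],[-np.sin(th),np.cos(th)]]);s0=np.array([.588,.1533])
for z in(.123,.127,.131):
  print(z,{n:(R@(at_z(c2,u*k,(v-300)*k,z)[:2]-s0)*1000).round(1).tolist() for n,(u,v) in P.items()})
b=cv2.imread('pics/w2.png')[50:250,120:320]; cv2.imwrite('pics/w2c.png',cv2.resize(b,(600,600),interpolation=2))
E
```

```text
pred small in w1/1.28 [154.56765201 140.17435326]
ptop [ 0.52465398 -0.13210201  0.1245    ]
0.123 {'rl': [71.6, 47.7], 'rr': [70.7, -52.5], 'tl': [-67.5, 40.8], 'tr': [-67.4, -43.0], 'il': [-17.7, 26.1], 'ir': [-17.6, -28.0]}
0.127 {'rl': [71.0, 46.4], 'rr': [70.1, -52.3], 'tl': [-66.0, 39.5], 'tr': [-65.8, -42.9], 'il': [-16.9, 25.1], 'ir': [-16.8, -28.2]}
0.131 {'rl': [70.4, 45.0], 'rr': [69.5, -52.1], 'tl': [-64.4, 38.3], 'tr': [-64.3, -42.9], 'il': [-16.2, 24.1], 'ir': [-16.1, -28.3]}
```

View pics/w2c.png

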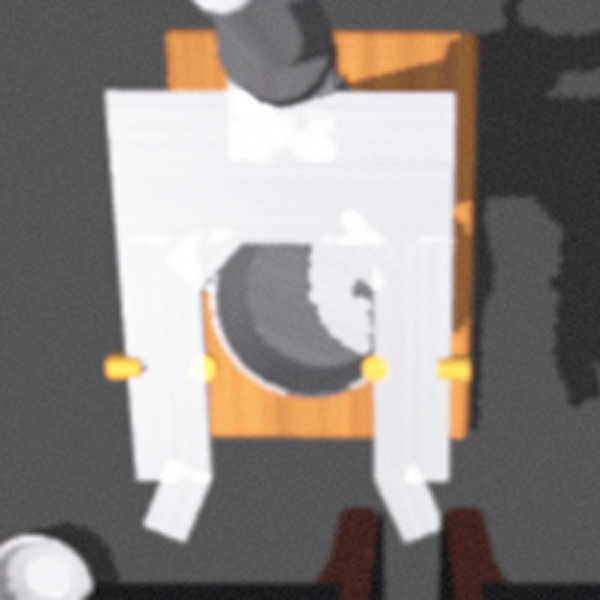

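Slot edges in the crop at v=400: u=208 and 376. Catches: (204,367) and (375,367). Plate outer edges: 105/457 at v=91 and 136/449 at v=478. I fit the pose from these.

```bash
python3 - <<'E'
from h import *
from scipy.optimize import least_squares
c=np.load('w2.npy',allow_pickle=True).item()
# pairs of pixel points with known half width
pr=[((105,91),(457,92),50),((136,478),(449,478),50),((208,400),(376,400),26.5)]
f=lambda p:(p[0]/3+120,p[1]/3+50)
def uvw(pt,q):
    th=q[2];R=np.array([[np.cos(th),np.sin(th)],[-np.sin(th),np.cos(th)]]); return R@(at_z(c,*f(pt),q[3])[:2]-q[:2])*1000
def res(q):
    r=[]
    for a,b,h in pr: r+=[uvw(a,q)[1]-h,uvw(b,q)[1]+h]
    a,b=uvw((204,367),q),uvw((375,367),q); r+=[a[0]+11.5,b[0]+11.5,(a[1]+b[1])/2]
    return r
s=least_squares(res,[.588,.1533,np.radians(-13.6),.127])
print(s.x,np.degrees(s.x[2]),np.round(s.fun,1))
for p in((166,534),(424,537),(240,245)): print(uvw(p,s.x).round(1))
q=s.x; print('post from q',q[:2]+.08*np.array([np.cos(q[2]),np.sin(q[2])]))
E
```

```text
[ 0.58913899  0.15033551 -0.24094204  0.13070893] -13.804962063797884 [ 0.1 -0.1  0.3  0.2 -0.6 -0.1 -0.1  0.1  0.1]
[-66.7  42. ]
[-67.3 -42. ]
[25.1 13.7]
post from q [0.66682808 0.1312461 ]
```

Call:
drive_tool:
  targets:
    - [[0, 0, 0.04], [0, 0, 0]]
    - [[0, 0, 0.035], [0, 0, 0]]
    - [[0, 0, 0.01], [0, 0, 0]]
    - [[0, 0, 0.0], [0, 0, 0]]

```text
time: 3.25
position: [0.5441, 0.1228, 0.1378]
tool_rot: [3.141, -0.001, -1.808]
force: [-0.0, 0.0, 1.0]
finger_gap: 0.006
```

Call:
drive_tool:
  targets:
    - [[0, 0, 0.001], [0, 0, 0]]
    - [[0, 0, 0.001], [0, 0, 0]]
    - [[0, 0, 0.001], [0, 0, 0]]
    - [[0, 0, 0], [0, 0, 0]]

```text
time: 3.75
position: [0.5442, 0.1239, 0.1348]
tool_rot: [-3.141, 0.0, -1.807]
force: [0.6, 0.1, -0.5]
finger_gap: 0.003
```

Call:
drive_tool:
  targets:
    - [[0, 0, 0.001], [0, 0, 0]]
    - [[0, 0, 0.001], [0, 0, 0]]
    - [[0, 0, 0], [0, 0, 0]]

```text
time: 4.12
position: [0.544, 0.1238, 0.1325]
tool_rot: [3.141, -0.0, -1.807]
force: [0.0, 0.5, -0.6]
finger_gap: 0.007
```

Call:
drive_tool:
  targets:
    - [[0, 0, 0.001], [0, 0, 0]]
    - [[0, 0, 0.001], [0, 0, 0]]
    - [[0, 0, 0], [0, 0, 0]]

```text
time: 4.5
position: [0.5442, 0.1238, 0.1309]
tool_rot: [-3.141, -0.0, -1.807]
force: [-0.3, -0.3, 3.2]
finger_gap: 0.008
```

Call:
drive_tool:
  targets:
    - [[0, 0, 0.001], [0, 0, 0]]
    - [[0, 0, 0], [0, 0, 0]]

```text
time: 4.75
position: [0.5442, 0.1238, 0.1308]
tool_rot: [-3.141, -0.0, -1.807]
force: [-3.2, -1.0, 11.6]
finger_gap: 0.002
```

Call:
drive_tool:
  targets:
    - [[0, 0, 0.001], [0, 0, 0]]
    - [[0, 0, 0], [0, 0, 0]]

```text
time: 5.0
position: [0.5442, 0.1238, 0.1307]
tool_rot: [-3.141, -0.0, -1.807]
force: [-8.0, -2.3, 18.7]
finger_gap: 0.004
```

Contact at z ≈ 0.131, which matches the wrist-image fit of 0.1307. Back to the press for a close look.

Call:
drive_tool:
  targets:
    - [[0, 0, -0.045], [0, 0, 0]]
    - [[0, 0, -0.045], [0, 0, 0]]
    - [[0.0503, 0.0048, 0], [0, 0, 0]]
    - [[0.0503, 0.0048, 0], [0, 0, 0]]
    - [[0.0503, 0.0048, 0], [0, 0, 0]]
    - [[0.0503, 0.0048, 0], [0, 0, 0]]
    - [[0.0503, 0.0048, 0], [0, 0, 0]]
    - [[0, 0, 0], [0, 0, 0]]
  fingers: 0.0878

```text
time: 6.0
position: [0.4604, -0.119, 0.2185]
tool_rot: [3.141, -0.001, -1.814]
force: [0.8, -0.1, 0.1]
finger_gap: 0.88
```

```bash
python3 - <<'E'
from h import *
o=telemetry.get_obs();print(o['position'],o['tool_rot'],o['finger_gap'])
c,im=snap('wrist','w3'); np.save('w3.npy',c)
u,v=proj(c,(.52,-.129,.12));print(u,v)
u,v=int(u),int(v); x0,y0=max(u-75,0),max(v-75,0); print(x0,y0)
cv2.imwrite('pics/w3c.png',cv2.resize(cv2.imread('pics/w3.png')[y0:y0+150,x0:x0+150],(600,600),interpolation=2))
E
```

```text
[ 0.46036109 -0.11901398  0.21852796] [ 3.14136429e+00 -1.35530172e-03 -1.81421814e+00] 0.8802724955148316
251.8231490092923 134.27671488575004
176 59
```

View pics/w3c.png

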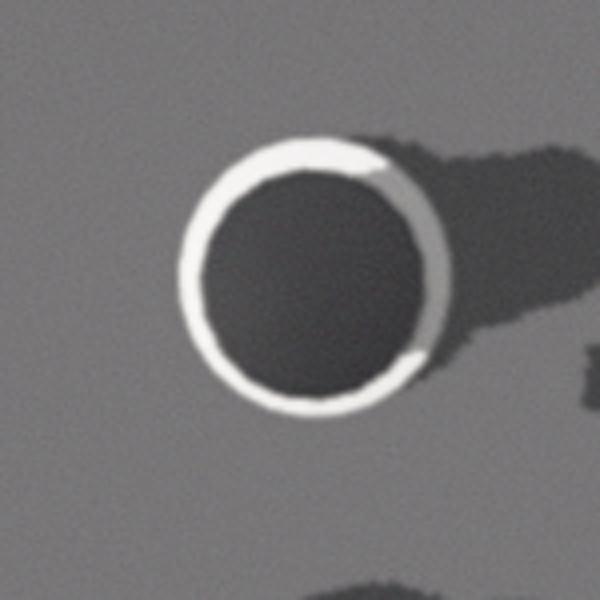

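The crop shows the small press's disc at (313,283), 222 px wide, and the flange at (315,277), 272 px wide. Both sizes match 52 and 84 mm.

```bash
python3 - <<'E'
from h import *
c=np.load('w3.npy',allow_pickle=True).item()
a=at_z(c,254.25,129.75,.124);b=at_z(c,254.75,128.25,.031);print(a,b)
o=telemetry.get_obs();p=o['position'];y=o['tool_rot'][2]
g=(a+b)[:2]/2-p[:2];tx=np.array([np.cos(y),np.sin(y)]);ty=np.array([np.sin(y),-np.cos(y)])
print(p,y,'shift',g@tx,g@ty,'yaw err deg',np.degrees(y-(-.24094-np.pi/2)))
E
```

```text
[ 0.52345148 -0.13220008  0.124     ] [ 0.52368177 -0.13204671  0.031     ]
[ 0.46139925 -0.11647202  0.21861935] -1.8107469155357885 shift 0.0004285948827760726 -0.06410588160485092 yaw err deg 0.056689089349613614
```

Call:
drive_tool:
  targets:
    - [[0.0004, -0.032, 0], [0, 0, 0]]
    - [[0, -0.032, 0], [0, 0, 0]]
    - [[0, 0, 0.03], [0, 0, 0]]
    - [[0, 0, 0.04], [0, 0, 0]]
    - [[0, 0, 0.04], [0, 0, 0]]
    - [[0, 0, 0.03], [0, 0, 0]]
    - [[0, 0, 0.0146], [0, 0, 0]]
    - [[0, 0, 0], [0, 0, 0]]
    - [[0, 0, 0], [0, 0, 0]]

```text
time: 7.18
position: [0.5252, -0.1302, 0.0652]
tool_rot: [-3.14, 0.0, -1.807]
force: [0.2, -0.0, -0.1]
finger_gap: 0.999
```

Call:
drive_tool:
  targets:
    - [[0.002, 0.001, 0.001], [0, 0, 0]]
    - [[0, 0, 0], [0, 0, 0]]
    - [[0, 0, 0], [0, 0, 0]]
    - [[0, 0, 0], [0, 0, 0]]
    - [[0, 0, 0], [0, 0, 0]]
    - [[0, 0, 0], [0, 0, 0]]
    - [[0, 0, 0], [0, 0, 0]]
    - [[0, 0, 0], [0, 0, 0]]
  fingers: 0.045
  force: 25

```text
time: 8.18
position: [0.5228, -0.1321, 0.0633]
tool_rot: [-3.141, 0.0, -1.807]
force: [-0.2, 0.1, 5.7]
finger_gap: 0.633
```

```bash
python3 - <<'E'
from h import *
for i in range(3):
    o=telemetry.get_obs();print(o['time'],o['position'],o['tool_rot'],o['finger_gap']*.0878,o['force']); get_image('wrist')
E
```

```text
8.175 [ 0.52283167 -0.13209284  0.06328167] [-3.14117055e+00  1.17835390e-04 -1.80700118e+00] 0.05561589538503337 [-0.18057189  0.13603334  5.68390292]
8.225 [ 0.52283878 -0.13212504  0.06327893] [-3.14115473e+00  8.53709269e-05 -1.80697521e+00] 0.05582822186695368 [-0.73947491  0.65145121  4.92492093]
8.275 [ 0.52286066 -0.13206469  0.0632772 ] [-3.14116076e+00  1.18291664e-04 -1.80687870e+00] 0.055325180347746035 [0.2126823  1.34622896 4.99705131]
```

```bash
python3 - <<'E'
from h import *
S=calibration('scene');D=calibration('side')
for p in((168,178),(231,182),(208,194)): print('footS',at_z(S,*p,.012).round(3))
for p in((272,268),(353,288),(312,303)): print('footD',at_z(D,*p,.012).round(3))
print('post top',at_z(S,206,126,.205).round(3),at_z(D,303,198,.205).round(3))
for z in(.1,.14,.18): print(z,[at_z(S,*p,z).round(3)[:2].tolist() for p in((172,152),(190,140),(215,150))],[at_z(D,*p,z).round(3)[:2].tolist() for p in((288,238),(322,231),(353,263),(325,272))])
E
```

```text
footS [0.224 0.112 0.012]
footS [0.406 0.192 0.012]
footS [0.381 0.104 0.012]
footD [0.389 0.216 0.012]
footD [0.194 0.159 0.012]
footD [0.25  0.259 0.012]
post top [0.356 0.15  0.205] [0.351 0.154 0.205]
0.1 [[0.238, 0.13], [0.237, 0.22], [0.342, 0.206]] [[0.365, 0.186], [0.312, 0.112], [0.199, 0.176], [0.237, 0.24]]
0.14 [[0.288, 0.076], [0.287, 0.16], [0.385, 0.146]] [[0.34, 0.231], [0.29, 0.161], [0.185, 0.221], [0.22, 0.281]]
0.18 [[0.339, 0.023], [0.338, 0.099], [0.427, 0.087]] [[0.315, 0.275], [0.268, 0.21], [0.171, 0.266], [0.203, 0.322]]
```

Yellow post is at (0.354,0.152) and the stand is clear to approach. Lift, then travel round to 120 mm in front of the seat.

Call:
drive_tool:
  targets:
    - [[0, 0, -0.02], [0, 0, 0]]
    - [[0, 0, -0.045], [0, 0, 0]]
    - [[0, 0, -0.042], [0, 0, 0]]
    - [[-0.0427, 0.0306, 0], [0, 0, 0]]
    - [[-0.0427, 0.0306, 0], [0, 0, 0]]
    - [[-0.0427, 0.0306, 0], [0, 0, 0]]
    - [[-0.0427, 0.0306, 0], [0, 0, 0]]
    - [[-0.04, 0, 0], [0, 0, 0]]
    - [[-0.04, 0, 0], [0, 0, 0]]
    - [[-0.04, 0, 0], [0, 0, 0]]
    - [[0, 0, 0], [0, 0, 0]]
    - [[0, 0, 0], [0, 0, 0]]

```text
time: 9.82
position: [0.4708, 0.178, 0.169]
tool_rot: [3.14, -0.002, -1.807]
force: [0.9, -0.7, -2.1]
finger_gap: 0.634
```

```bash
cat >> h.py <<'E'
def st(s=(.5891,.1503),th=-.24094):
    o=telemetry.get_obs();p=o['position'];d=p[:2]-np.array(s);C,Sn=np.cos(th),np.sin(th)
    print('t',round(o['time'],2),'stand x,y mm',round((C*d[0]+Sn*d[1])*1e3,1),round((-Sn*d[0]+C*d[1])*1e3,1),'z',round(p[2]*1e3,1),'rot',np.round(o['tool_rot'],4),'yaw err',round(o['tool_rot'][2]-th+np.pi/2,4),'F',np.round(o['force'],1),'gap',round(o['finger_gap']*87.8,1))
E
python3 - <<'E'
from h import *
st()
snap('wrist','w4')
snap('side','s4'); st()
w=cv2.imread('pics/w4.png');s=cv2.imread('pics/s4.png')[120:270,160:360]
cv2.imwrite('pics/c4.png',np.hstack([cv2.resize(w,(400,300)),cv2.resize(s,(400,300),interpolation=2)]))
E
```

```text
t 9.82 stand x,y mm -121.5 -1.3 z 169.0 rot [ 3.1399e+00 -2.0000e-03 -1.8074e+00] yaw err 0.0044 F [ 0.9 -0.7 -2.1] gap 55.7
t 9.93 stand x,y mm -121.0 -1.8 z 169.4 rot [ 3.1407e+00 -1.6000e-03 -1.8089e+00] yaw err 0.0028 F [ 0.6 -0.1 -2.9] gap 55.8
```

View pics/c4.png

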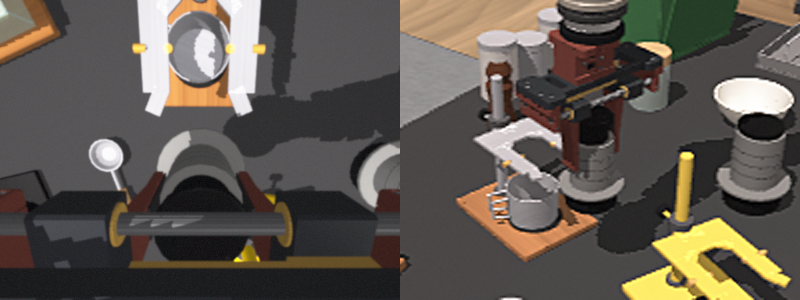

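The picture shows the press upright in the fingers, in front of the mouth and centred on the slot (about 200 against 198). Advance.

Call:
drive_tool:
  targets:
    - [[-0.0015, -0.015, -0.001], [0, 0, 0]]
    - [[0, -0.015, 0], [0, 0, 0]]
    - [[0, -0.01, 0], [0, 0, 0]]
    - [[0, -0.006, 0], [0, 0, 0]]
    - [[0, 0, 0], [0, 0, 0]]
    - [[0, 0, 0], [0, 0, 0]]

```text
time: 10.68
position: [0.5163, 0.17, 0.1709]
tool_rot: [3.141, -0.0, -1.807]
force: [-0.5, 1.5, -3.2]
finger_gap: 0.634
```

```bash
python3 -c "
from h import *
st()"
```

```text
t 10.68 stand x,y mm -75.4 1.8 z 170.9 rot [ 3.1411e+00 -2.0000e-04 -1.8066e+00] yaw err 0.0051 F [-0.5  1.5 -3.2] gap 55.7
```

Call:
drive_tool:
  targets:
    - [[0.0017, -0.008, 0.0006], [0, 0, 0]]
    - [[0, -0.01, 0], [0, 0, 0]]
    - [[0, -0.01, 0], [0, 0, 0]]
    - [[0, -0.007, 0], [0, 0, 0]]
    - [[0, 0, 0], [0, 0, 0]]
    - [[0, 0, 0], [0, 0, 0]]

```text
time: 11.42
position: [0.5501, 0.1602, 0.1703]
tool_rot: [3.141, -0.0, -1.807]
force: [0.1, 0.0, -2.9]
finger_gap: 0.634
```

```bash
python3 -c "
from h import *
st()"
```

```text
t 11.43 stand x,y mm -40.3 0.3 z 170.3 rot [ 3.1411e+00 -1.0000e-04 -1.8068e+00] yaw err 0.005 F [ 0.1  0.  -2.9] gap 55.7
```

Call:
drive_tool:
  targets:
    - [[0, -0.008, 0], [0, 0, 0]]
    - [[0, -0.006, 0], [0, 0, 0]]
    - [[0, -0.002, 0], [0, 0, 0]]
    - [[0, 0, 0], [0, 0, 0]]

```text
time: 11.92
position: [0.566, 0.1562, 0.1704]
tool_rot: [3.141, -0.0, -1.807]
force: [0.8, 0.2, -3.9]
finger_gap: 0.634
```

Call:
drive_tool:
  targets:
    - [[0, -0.003, 0], [0, 0, 0]]
    - [[0, -0.003, 0], [0, 0, 0]]
    - [[0, -0.003, 0], [0, 0, 0]]
    - [[0, -0.003, 0], [0, 0, 0]]
    - [[0, 0, 0], [0, 0, 0]]

```text
time: 12.55
position: [0.5785, 0.1531, 0.1705]
tool_rot: [-3.14, 0.0, -1.808]
force: [0.2, 0.2, -3.4]
finger_gap: 0.634
```

```bash
python3 -c "
from h import *
st()"
```

```text
t 12.55 stand x,y mm -11.0 0.2 z 170.5 rot [-3.1403e+00  3.0000e-04 -1.8075e+00] yaw err 0.0042 F [ 0.2  0.2 -3.4] gap 55.6
```

Call:
drive_tool:
  targets:
    - [[0, -0.003, 0], [0, 0, 0]]
    - [[0, -0.003, 0], [0, 0, 0]]
    - [[0, -0.003, 0], [0, 0, 0]]
    - [[0, 0, 0], [0, 0, 0]]

```text
time: 13.05
position: [0.5874, 0.1512, 0.1708]
tool_rot: [-3.14, 0.001, -1.808]
force: [2.0, 0.0, -3.3]
finger_gap: 0.634
```

Call:
drive_tool:
  targets:
    - [[0, -0.001, 0], [0, 0, 0]]
    - [[0, -0.001, 0], [0, 0, 0]]
    - [[0, 0, 0], [0, 0, 0]]
    - [[0, 0, 0], [0, 0, 0]]

```text
time: 13.55
position: [0.5881, 0.151, 0.1704]
tool_rot: [3.141, -0.0, -1.807]
force: [0.1, -0.4, -2.5]
finger_gap: 0.633
```

```bash
python3 -c "
from h import *
st()"
```

```text
t 13.55 stand x,y mm -1.1 0.4 z 170.4 rot [ 3.1414e+00 -1.0000e-04 -1.8069e+00] yaw err 0.0048 F [ 0.1 -0.4 -2.5] gap 55.5
```

Call:
drive_tool:
  targets:
    - [[0, -0.001, 0], [0, 0, 0]]
    - [[0, -0.0005, 0], [0, 0, 0]]
    - [[0, 0, 0], [0, 0, 0]]

```text
time: 13.92
position: [0.5897, 0.1505, 0.1704]
tool_rot: [3.142, -0.0, -1.807]
force: [-0.6, 0.2, -3.8]
finger_gap: 0.633
```

Call:
drive_tool:
  targets:
    - [[0, -0.001, 0], [0, 0, 0]]
    - [[0, 0, 0], [0, 0, 0]]

```text
time: 14.18
position: [0.5905, 0.1504, 0.1704]
tool_rot: [3.141, -0.0, -1.807]
force: [-0.4, 0.2, -2.5]
finger_gap: 0.633
```

```bash
python3 -c "
from h import *
st()"
```

```text
t 14.18 stand x,y mm 1.4 0.4 z 170.4 rot [ 3.1412e+00 -1.0000e-04 -1.8069e+00] yaw err 0.0048 F [-0.4  0.2 -2.5] gap 55.6
```

Call:
drive_tool:
  targets:
    - [[0, -0.001, 0], [0, 0, 0]]
    - [[0, 0, 0], [0, 0, 0]]

```text
time: 14.42
position: [0.5909, 0.1503, 0.1704]
tool_rot: [3.14, -0.0, -1.807]
force: [-4.1, 0.2, -0.4]
finger_gap: 0.633
```

Call:
drive_tool:
  targets:
    - [[0, -0.001, 0], [0, 0, 0]]
    - [[0, 0, 0], [0, 0, 0]]

```text
time: 14.68
position: [0.5912, 0.1503, 0.1704]
tool_rot: [3.139, -0.001, -1.806]
force: [-6.9, 1.1, 2.1]
finger_gap: 0.631
```

```bash
python3 -c "
from h import *
st(); snap('side','s5'); snap('scene','c5')
a=cv2.imread('pics/s5.png')[140:265,175:275];b=cv2.imread('pics/c5.png')[130:255,235:335]
cv2.imwrite('pics/c5c.png',cv2.resize(np.hstack([a,b]),(800,500),interpolation=2))"
```

```text
t 14.68 stand x,y mm 2.1 0.5 z 170.4 rot [ 3.1389e+00 -7.0000e-04 -1.8065e+00] yaw err 0.0052 F [-6.9  1.1  2.1] gap 55.4
```

View pics/c5c.png

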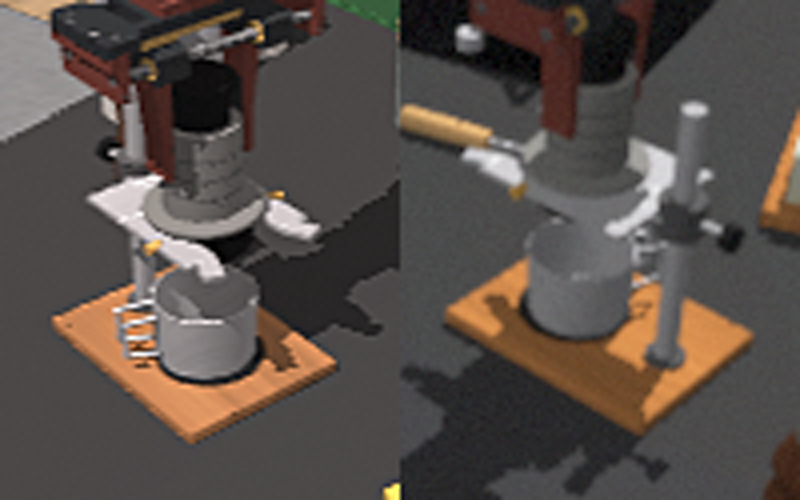

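The crop shows the flange above the plate and the cap below it. The neck met the slot's end with about 7 N. Now relax, lower and release.

Call:
drive_tool:
  targets:
    - [[0, 0.001, 0.0008], [0, 0, 0]]
    - [[0, 0.0008, 0.0007], [0, 0, 0]]
    - [[0, 0, 0], [0, 0, 0]]

```text
time: 15.15
position: [0.5909, 0.1504, 0.1689]
tool_rot: [3.142, 0.0, -1.807]
force: [-3.2, 1.6, -1.2]
finger_gap: 0.634
```

Call:
drive_tool:
  targets:
    - [[0, 0, 0.0005], [0, 0, 0]]
    - [[0, 0, 0], [0, 0, 0]]

```text
time: 15.4
position: [0.5909, 0.1504, 0.1685]
tool_rot: [3.142, 0.0, -1.807]
force: [-4.6, 1.1, -0.7]
finger_gap: 0.636
```

```bash
python3 -c "
from h import *
st()"
```

```text
t 15.4 stand x,y mm 1.7 0.6 z 168.5 rot [ 3.1415e+00  2.0000e-04 -1.8069e+00] yaw err 0.0048 F [-4.6  1.1 -0.7] gap 55.8
```

Call:
drive_tool:
  targets:
    - [[0, 0.0004, 0.0005], [0, 0, 0]]
    - [[0, 0, 0], [0, 0, 0]]

```text
time: 15.65
position: [0.5907, 0.1504, 0.168]
tool_rot: [-3.141, 0.0, -1.807]
force: [-1.8, 1.9, -1.1]
finger_gap: 0.631
```

Call:
drive_tool:
  targets:
    - [[0, 0, 0], [0, 0, 0]]
    - [[0, 0, 0], [0, 0, 0]]
    - [[0, 0, 0], [0, 0, 0]]
    - [[0, 0, 0], [0, 0, 0]]
    - [[0, 0, 0], [0, 0, 0]]
    - [[0, 0, 0], [0, 0, 0]]
  fingers: 0.0878

```text
time: 16.4
position: [0.5906, 0.1504, 0.168]
tool_rot: [-3.141, 0.0, -1.807]
force: [-0.1, -0.2, 0.6]
finger_gap: 0.996
```

```bash
python3 -c "
from h import *
st()"
```

```text
t 16.4 stand x,y mm 1.4 0.4 z 168.0 rot [-3.1415  0.     -1.807 ] yaw err 0.0047 F [-0.1 -0.2  0.6] gap 87.4
```

Call:
drive_tool:
  targets:
    - [[0, 0, -0.02], [0, 0, 0]]
    - [[0, 0, -0.035], [0, 0, 0]]
    - [[0, 0, -0.037], [0, 0, 0]]
    - [[0, 0, 0], [0, 0, 0]]
    - [[0, 0, 0], [0, 0, 0]]

```text
time: 17.02
position: [0.5901, 0.1502, 0.2593]
tool_rot: [3.141, -0.001, -1.807]
force: [-0.8, 0.5, 0.1]
finger_gap: 1.002
```

Call:
drive_tool:
  targets:
    - [[0, 0, 0], [0, 0, 0]]
    - [[0, 0, 0], [0, 0, 0]]
    - [[0, 0, 0], [0, 0, 0]]
    - [[0, 0, 0], [0, 0, 0]]
    - [[0, 0, 0], [0, 0, 0]]
    - [[0, 0, 0], [0, 0, 0]]
    - [[0, 0, 0], [0, 0, 0]]
  fingers: 0.0

```text
time: 17.9
position: [0.5905, 0.1504, 0.26]
tool_rot: [-3.141, 0.0, -1.807]
force: [1.1, -0.1, 0.1]
finger_gap: 0.242
```

```bash
python3 -c "
from h import *
st(); snap('side','s6'); snap('scene','c6')
a=cv2.imread('pics/s6.png')[140:265,175:275];b=cv2.imread('pics/c6.png')[130:255,235:335]
cv2.imwrite('pics/c6c.png',cv2.resize(np.hstack([a,b]),(800,500),interpolation=2))"
```

```text
t 17.9 stand x,y mm 1.4 0.5 z 260.0 rot [-3.1415  0.     -1.8069] yaw err 0.0048 F [ 1.1 -0.1  0.1] gap 21.3
```

View pics/c6c.png

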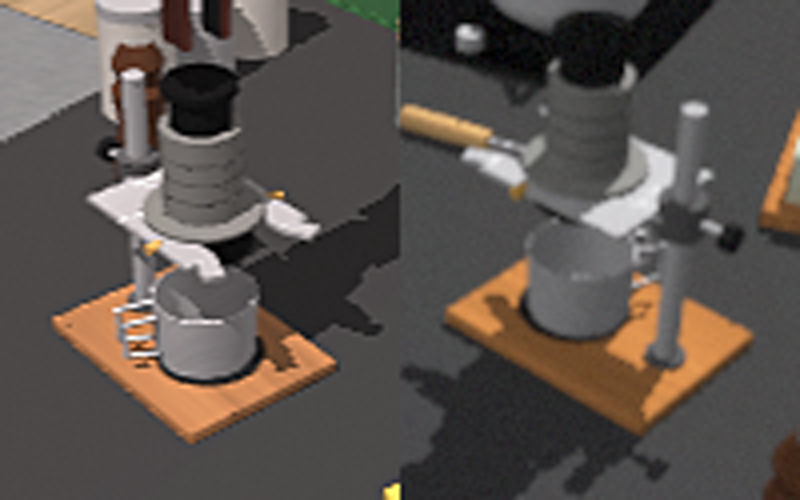

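The press hangs upright with its plunger up. Now push down gently; fully down is expected at TCP z ≈ 0.208.

Call:
drive_tool:
  targets:
    - [[0, 0, 0.006], [0, 0, 0]]
    - [[0, 0, 0.01], [0, 0, 0]]
    - [[0, 0, 0.006], [0, 0, 0]]
    - [[0, 0, 0.0], [0, 0, 0]]

```text
time: 18.5
position: [0.59, 0.1502, 0.237]
tool_rot: [3.14, -0.001, -1.807]
force: [0.3, -0.2, -0.4]
finger_gap: 0.007
```

Call:
drive_tool:
  targets:
    - [[0, 0, 0.002], [0, 0, 0]]
    - [[0, 0, 0.002], [0, 0, 0]]
    - [[0, 0, 0.002], [0, 0, 0]]
    - [[0, 0, 0.002], [0, 0, 0]]
    - [[0, 0, 0.002], [0, 0, 0]]

```text
time: 19.12
position: [0.5907, 0.1504, 0.2291]
tool_rot: [-3.141, 0.0, -1.807]
force: [-3.5, -1.1, 8.5]
finger_gap: 0.009
```

Call:
drive_tool:
  targets:
    - [[0, 0, 0.002], [0, 0, 0]]
    - [[0, 0, 0.002], [0, 0, 0]]
    - [[0, 0, 0.002], [0, 0, 0]]
    - [[0, 0, 0.002], [0, 0, 0]]

```text
time: 19.62
position: [0.5907, 0.1504, 0.2212]
tool_rot: [-3.141, 0.0, -1.807]
force: [-2.9, -1.0, 8.4]
finger_gap: 0.007
```

Call:
drive_tool:
  targets:
    - [[0, 0, 0.002], [0, 0, 0]]
    - [[0, 0, 0.002], [0, 0, 0]]
    - [[0, 0, 0.002], [0, 0, 0]]
    - [[0, 0, 0.002], [0, 0, 0]]
    - [[0, 0, 0.0015], [0, 0, 0]]

```text
time: 20.25
position: [0.5907, 0.1504, 0.2117]
tool_rot: [-3.141, 0.0, -1.807]
force: [-2.3, -0.9, 8.0]
finger_gap: 0.007
```

Call:
drive_tool:
  targets:
    - [[0, 0, 0.001], [0, 0, 0]]
    - [[0, 0, 0.001], [0, 0, 0]]
    - [[0, 0, 0], [0, 0, 0]]

```text
time: 20.62
position: [0.5907, 0.1504, 0.2096]
tool_rot: [-3.141, 0.0, -1.807]
force: [-2.7, -0.8, 7.0]
finger_gap: 0.004
```

Call:
drive_tool:
  targets:
    - [[0, 0, 0.001], [0, 0, 0]]
    - [[0, 0, 0], [0, 0, 0]]

```text
time: 20.88
position: [0.5906, 0.1504, 0.2085]
tool_rot: [-3.141, 0.0, -1.807]
force: [-3.0, -0.7, 6.6]
finger_gap: 0.006
```

Call:
drive_tool:
  targets:
    - [[0, 0, 0.001], [0, 0, 0]]
    - [[0, 0, 0], [0, 0, 0]]

```text
time: 21.12
position: [0.5907, 0.1504, 0.2078]
tool_rot: [-3.141, 0.0, -1.807]
force: [-3.6, -0.9, 8.3]
finger_gap: 0.005
```

Call:
drive_tool:
  targets:
    - [[0, 0, 0.0005], [0, 0, 0]]
    - [[0, 0, 0], [0, 0, 0]]

```text
time: 21.38
position: [0.5907, 0.1504, 0.2078]
tool_rot: [-3.14, 0.0, -1.807]
force: [-4.2, -1.6, 10.9]
finger_gap: 0.005
```

Call:
drive_tool:
  targets:
    - [[0, 0, 0.0005], [0, 0, 0]]
    - [[0, 0, 0], [0, 0, 0]]
    - [[0, 0, 0], [0, 0, 0]]

```text
time: 21.75
position: [0.5907, 0.1504, 0.2077]
tool_rot: [-3.14, 0.0, -1.807]
force: [-5.6, -1.3, 13.9]
finger_gap: 0.005
```

Call:
drive_tool:
  targets:
    - [[0, 0, -0.003], [0, 0, 0]]
    - [[0, 0, -0.01], [0, 0, 0]]
    - [[0, 0, -0.04], [0, 0, 0]]
    - [[0, 0, -0.04], [0, 0, 0]]
    - [[0, 0, 0], [0, 0, 0]]
    - [[0, 0, 0], [0, 0, 0]]

```text
time: 22.5
position: [0.5903, 0.1502, 0.2981]
tool_rot: [3.141, -0.0, -1.807]
force: [-0.0, -1.1, 0.3]
finger_gap: 0.007
```

```bash
python3 -c "
from h import *
st(); snap('side','s7'); snap('scene','c7')
a=cv2.imread('pics/s7.png')[140:265,175:275];b=cv2.imread('pics/c7.png')[130:255,235:335]
cv2.imwrite('pics/c7c.png',cv2.resize(np.hstack([a,b]),(800,500),interpolation=2))"
```

```text
t 22.5 stand x,y mm 1.2 0.2 z 298.1 rot [ 3.1412e+00 -4.0000e-04 -1.8071e+00] yaw err 0.0046 F [-0.  -1.1  0.3] gap 0.6
```

View pics/c7c.png

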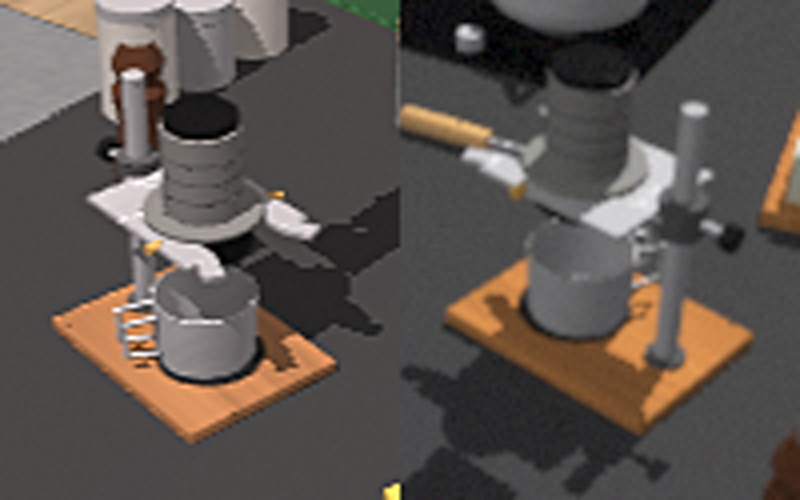

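The plunger disc is on the rim, the press hangs upright by its flange, the cup has not moved and the robot is clear. Handing in.

```bash
python3 -c "
from h import *
print(job_done())"
```

```text
the job is handed in; nothing more can be done
None
```

The small grey press now hangs by its flange in the steel stand, with its plunger fully down. I handed the job in at about 22.6 s of the 58 s allowed.

- **Arm height:** I felt the top of the arm at z ≈ 0.131 m with the closed fingers (at most about 19 N). The wrist picture gave 0.1307 m, so the two agreed.
- **Sliding in:** The neck went along the slot past the catches and met the round end with about 7 N. I then lowered the press and let go.
- **Catches:** I did not see the catches open. No force reading showed it clearly, so that rests on the position reached and the end stop.
- **Plunger:** It moved at about 8 N and stopped at z = 0.2078 m, against 0.208 m expected. The highest push I read was about 14 N.
- **Last pictures:** The press hangs upright, with the plunger disc on the rim and the cup standing where it was below. The robot is about 90 mm clear.
- **Disagreement:** The first overview pictures put the press about 6–9 mm and the stand about 3 mm away from the close wrist pictures. I went by the wrist pictures, and the grip and the slide-in confirmed them.

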